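# Clamp a glued domino case in the crank clamp

## Task

The long wooden domino case in the low plywood rack has been glued: draw it straight out by its projecting end onto the open table and let go, then take it again across its middle, lift it and lay it lengthwise on the bed of the bench clamp, between the two jaws, centred on the bed. Once it lies there released, swing the clamp's folded crank all the way out until it latches, and only then wind it clockwise (seen from above) as far as it goes, so that the sprung jaw presses the case tight against the fixed jaw; leave the crank latched out and let go. Do not disturb the other things on the table.

Things in the scene. Friction and masses are not known exactly. Their poses are not given: they have to be found in the camera images.
- case: Closed wooden box, 170 long (its x) x 56 wide (y) x 45 mm high, 0.35 kg, mid-brown with a paler lid panel. Origin: centre of its underside, z up. Starts flat on the table in one of the rack's bays, its x along the rack's x (within 0.03 rad), one end 50 to 80 mm out of the rack's front. The longer of the two boxes in the rack; both its ends are alike.
- rack: Fixed low plywood rack, no floor: two bays side by side (centres at its y = +-47 mm), 88 mm wide, walls 6 mm; roof 58 to 68 mm above the table, a flat box on its rear part up to 86 mm. Origin: centre of footprint, table height. The open front looks along its own -x, roof edge at x = -65 mm. The case is clear when its centre is beyond x = -155 mm.
- clamp: Fixed bench clamp. Origin at table height under the middle of the 210 mm jaw opening; its y runs along the bed from fixed jaw to crank. Bed: bar 44 mm wide, top 20 mm above the table (the case overhangs it 6 mm a side, room for fingers). Fixed jaw 72 mm wide, 75 mm high, inner face at y = -105 mm. The case goes in with its long side along y, either way round.
- pad: The sprung pressure plate of the sliding jaw: steel, 72 mm wide in x, from 22 to 74 mm above the table. It pushes with 2 N at first touch, rising by 0.4 N a mm as it is pressed back into the sliding jaw.
- pad_face (a point): Centre of the pressure plate's face that meets the case; at y = +105 mm in the clamp's frame at the start. It moves to -y by 12 mm per radian of the wheel until it meets the case.
- wheel (a joint): Winding wheel, rad, 0 at the start, growing clockwise seen from above; end stop at 4.4, no turning back beyond 0. The case is met at about 3.35 and tight from 3.9. Friction 0.16 N m; stays where it is left. While the crank is folded, a stud under its tip stands against a fixed pin and blocks the wheel.
- crank (a joint): Folding crank about its pivot on the wheel, rad: 0 to 0.1 folded over the wheel at the start, growing counter-clockwise seen from above, 3.14 at its stop, fully out. Free (0.01 N m) except the last 0.9 rad, where it is pushed over the sprung latch (about 3 N at the grip). Unlatched, it folds back when wound.
- pawl (a joint): The sprung ramp latch on the wheel: how far it is pressed down, m; 0 standing up, about 0.006 while the crank passes over it. When the crank is within about 0.08 rad of its stop the latch springs up behind it and holds it out.
- crank_grip (a point): Middle of the crank's upright black grip, on its axis, 125 mm above the table. The grip is round, 27 mm thick, from 95 to 155 mm above the table, and spins freely on its pin: it can be held from above and led round without turning the hand. 68 mm from the crank's pivot; swung out, 92 mm from the wheel's axis.
- crank_pivot (a point): The vertical pivot axis of the folding crank, at grip height; fixed on the wheel 24 mm from the wheel's axis; at wheel 0 it lies towards the clamp's own -x from it.
- wheel_axis (a point): The wheel's fixed vertical axis, at grip height (125 mm above the table), at y = 225 mm of the clamp's frame.
- card_box: Bystander: cardboard card box 110 x 50 x 36 mm in the rack's other bay. Leave alone.
- dispenser: Bystander: white tape dispenser 70 x 160 mm, about 100 mm high. Leave alone.
- bottle: Bystander: dark green drinking bottle, 74 mm thick, 200 mm high. Leave alone.
- tape_roll: Bystander: tape roll lying flat, 84 mm across, 24 mm high. Leave alone.
- tray: Bystander: open blue game-box half 170 x 220 x 40 mm. Leave alone.
- driver: Bystander: screwdriver, 170 mm, black handle. Leave alone.
- glue: Bystander: small glue bottle, 44 mm thick, 110 mm high. Leave alone.
There are look-alikes about, which are no part of the job. Of the things like the case, leave any that is turquoise; of the rest the smaller one is meant.

How it is judged:
By the outcome, as a careful person would: the job done as asked, in the order asked, and still so for the second after the job is handed in, with the robot touching nothing.
It also fails if it takes over 72 s, if anything falls off the work surface, if the arm or the gripper's body presses on something with over 40 N, if the wrist force passes 120 N, or if a joint passes its speed limit or range.

## Robot

A 6-joint arm with a two-finger parallel gripper is mounted at the origin on the work surface. World frame = base frame: x ahead of the robot, y to its left, z up, the work surface at z = 0. Lengths are in m, angles in rad, forces in N, time in s.
With the tool pointing down it reaches from about 0.35 to 0.975 m from the base axis. Payload 4.9 kg.
Tool frame: the origin (TCP) lies midway between the tips of the shut fingers; the grasp point (between the pads) lies 19 mm behind it; z points along the fingers, y is the line along which they close (so a half turn about z gives the same grasp; the last joint's range is limited). The gripper opens to 85 mm and grips with 20 to 120 N. Pads are 22 mm wide; open, the fingers measure 114 mm over their backs; the gripper's body (76 mm by 85 mm) begins 54 mm behind the grasp point. The pads swing forward as they close: fully open they stand 13 mm farther back than shut.
Start: joints at [-1.267, 0.053, 1.613, -0, 1.476, -0.119], TCP at [0.256, -0.57, 0.231] pointing down, gripper open.
Joint ranges: [-3.01, 3.01], [-1.01, 2.22], [0.06, 2.58], [-1.02, 4.17], [0.09, 2.62], [-3.14, 3.14]. Speed limits (rad/s): [2.57, 2.57, 3.14, 3.14, 3.14, 3.14].

## Interface

Orientations are given as a unit quaternion [w, x, y, z].
In Python, from plant import manip gives the robot as it stands.
- The arm moves only by the tool move_arm, never from a script. Its argument "increments" is one flat list of numbers, 5 for each row, row after row: the shift along the tool's x, y, z in mm, then the turn about the tool's z in rad, then the opening, from 0 (shut) to 1 (fully open). In form: [tx, ty, tz, spin, jaw, tx, ty, tz, spin, jaw, ...]. A call has 1 to 8 rows; each row shifts and turns the commanded pose from where the row before left it, along the tool's axes as they then stand; what a row does not reach is not made up. A row lasts 1/12 s, in which the tool goes at most 41.7 mm and 7.16 degrees, less where a joint would pass 70% of its speed; a pose out of reach is approached as far as the arm can. A call with a gripper value outside its range is refused whole. The fingers move at their own pace and stop on an object; the grip force is fixed at half the most. Time passes only in rows, so rows that do not move let the fingers close. It gives the time, the measured TCP pose, the force, the opening and the grip force at its end, in the units of the state.
- manip.state(): the state, without advancing time (a new reading comes with each control period).
- manip.grab_frame(name): name is "side" or "top" or "wrist"; returns a dict with "image" (384x512x3 uint8, blue, green, red), "fov_y" (degrees; the focal length in pixels is half the picture's height over the tangent of half this angle, whatever the lens; pixels are square), "cx", "cy" (the principal point, pixels), "eye" and "rotation" of the camera in the world; the wrist camera has in their place "T_tool_cam" (4x4, takes a point from camera to tool coordinates, whose origin is the TCP and whose axes are the flange's). Camera axes: x right, y down, z forward; pixel columns grow to the right and rows downward; lengths in m; the calibration is good to about 2 mm. A picture is of the moment at which its call begins: read the wrist's pose just before it. There is no depth.
- manip.job_done(): hands the job in; it is judged then, once.
The state is a dict: "time": time; "joint_pos": joint angles; "joint_vel": joint speeds; "joint_efforts": joint torques, N m; "tool_pos": TCP position; "tool_rot": TCP orientation; "contact_force": force on the tool from outside, world axes, zero at the start; "ft_torque": the same for the moment, N m; "gripper_width": opening from 0.0 (shut) to 1.0 (fully open); "grasp_force": force on a finger pad.
Only numpy, scipy, OpenCV 4.12 (cv2) and the standard library are available. Lean on these libraries where they do the work, as an engineer would, in place of code of your own. Each camera call takes 0.05 s, during which the arm holds its last target. There are 200 camera calls.

## Working session

There is one attempt and no reset: what is moved stays moved. The work goes in short steps, Python scripts to look and compute and a tool call to move; the robot and the scene stay as the last step left them, time stands still between calls to the robot, and variables do not carry over. Pictures are saved under pics/ and viewed, at most 10 in all, crops included, and the job is handed in when it is done.

Besides the shell and the picture viewer there is one more tool, called after "Request:" as name(argument=value, ...), one argument or row to a line, values as JSON. move_arm: Moves the arm, as the interface text tells. Its arguments: {"type":"object","properties":{"increments":{"type":"array"}},"required":["increments"]}

```bash
ls; mkdir -p pics; cat > h.py <<'E'
import numpy as np, cv2
from plant import manip
def f(n): 
    return manip.grab_frame(n)
def foc(d): return d["image"].shape[0]/2/np.tan(np.radians(d["fov_y"])/2)
def ray(d,u,v):
    r=np.array([(u-d["cx"])/foc(d),(v-d["cy"])/foc(d),1.0]); return np.array(d["rotation"])@r
def onz(d,u,v,z):
    r=ray(d,u,v); e=np.array(d["eye"]); return e+r*(z-e[2])/r[2]
def proj(d,p):
    c=np.array(d["rotation"]).T@(np.array(p)-np.array(d["eye"])); return c[:2]/c[2]*foc(d)+[d["cx"],d["cy"]]
E
python3 - <<'E'
from h import *
s=manip.state(); print(s)
ims=[]
for n in ("top","side"):
    d=f(n); cv2.imwrite(f"pics/{n}0.png",cv2.resize(d["image"],(800,600),interpolation=cv2.INTER_CUBIC)); print(n,d["fov_y"],d["cx"],d["cy"],d["eye"],d["rotation"])
    np.save(f"pics/{n}0.npy",d,allow_pickle=True)
E
```

```text
pics
{'time': 0.0, 'joint_pos': array([-1.26702319e+00,  5.33561048e-02,  1.61428630e+00, -1.67256294e-06,
        1.47600469e+00, -1.19008573e-01]), 'joint_vel': array([-1.20431320e-03, -1.18120645e-04,  8.11004288e-05,  1.76586633e-05,
        1.16035131e-03,  1.65230909e-03]), 'joint_efforts': array([ 1.23865277e-03, -3.93678403e+01, -3.70176852e+01, -4.15411603e-05,
        7.00151242e-03,  3.76019941e-06]), 'tool_pos': array([ 0.25624473, -0.56937481,  0.23006809]), 'tool_rot': array([-1.02276405e-03,  9.77739498e-01,  2.09819966e-01, -9.55910044e-05]), 'contact_force': array([-0.42999585, -0.12770081,  0.57460868]), 'ft_torque': array([ 0.03557199, -0.00066151,  0.04367655]), 'grasp_force': 0.0, 'gripper_width': 1.0016458809469817}
top 43.106481031386075 248.9783861423318 190.26812034740306 [0.36528532 0.04953209 1.56321871] [ 0.036608   -0.70547936  0.70717128 -0.02945348]
side 55.9811238111941 256.79384925419674 189.61212024165704 [0.04045943 0.54691916 0.78741134] [ 0.13148189 -0.35082743  0.85937776 -0.34799784]
```

View pics/top0.png

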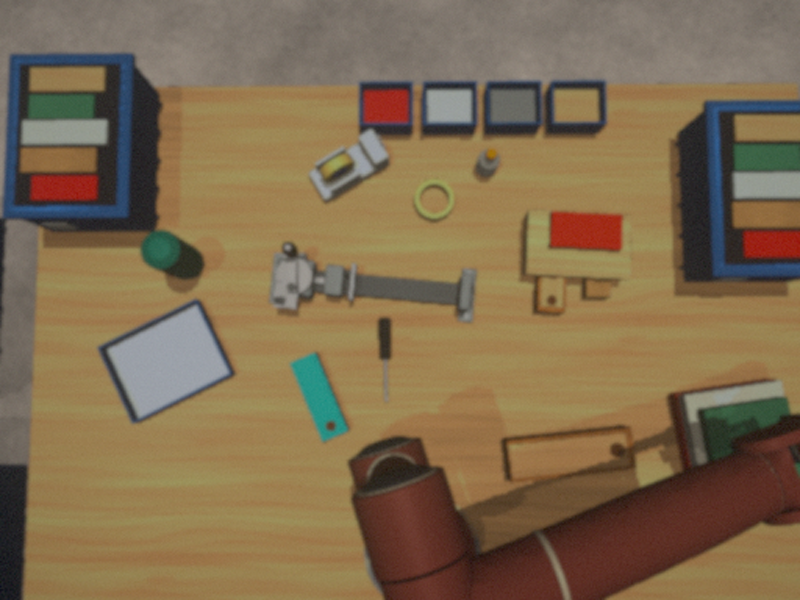

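View pics/side0.png

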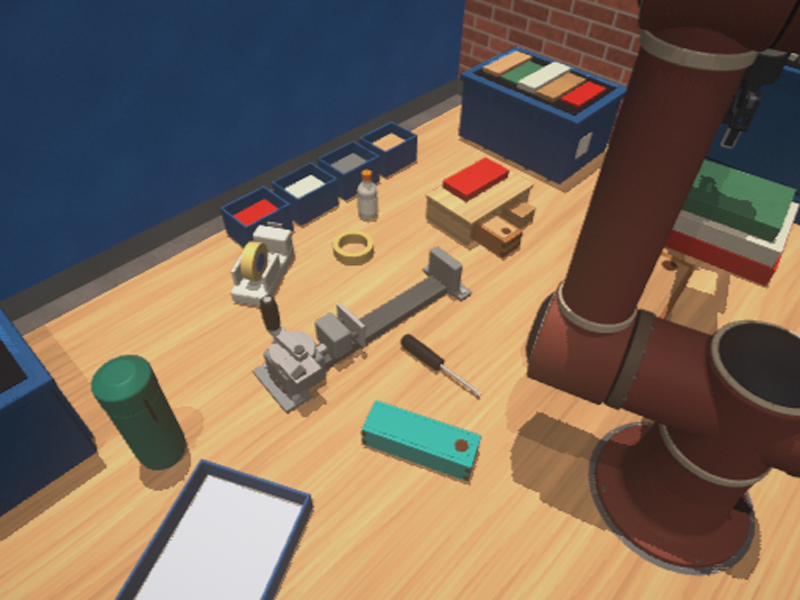

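```bash
cat > fix.py <<'E'
s=open('h.py').read()
s=s.replace('''def f(n): 
    return manip.grab_frame(n)''','''from scipy.spatial.transform import Rotation as R
def q2R(q): return R.from_quat(np.roll(q,-1)).as_matrix()
def f(n):
    s=manip.state(); d=manip.grab_frame(n)
    if n=="wrist":
        T=np.array(d["T_tool_cam"]); Rt=q2R(s["tool_rot"])
        d["rotation"]=Rt@T[:3,:3]; d["eye"]=Rt@T[:3,3]+s["tool_pos"]
    else: d["rotation"]=q2R(d["rotation"])
    return d
def quad(d,mask,z):
    """min-area rect of the largest blob, cast on z"""
    c=max(cv2.findContours(mask,cv2.RETR_EXTERNAL,cv2.CHAIN_APPROX_NONE)[0],key=cv2.contourArea)
    b=cv2.boxPoints(cv2.minAreaRect(c)); return b,np.array([onz(d,*p,z)[:2] for p in b])''')
open('h.py','w').write(s)
E
python3 fix.py; python3 - <<'E'
from h import *
d=f("top"); im=d["image"]; np.save("pics/top0.npy",d,allow_pickle=True)
hsv=cv2.cvtColor(im,cv2.COLOR_BGR2HSV)
def P(u,v,z): return np.round(onz(d,u*.64,v*.64,z),3)
print("tray",P(200,300,.04),P(100,348,.04),P(232,375,.04))   # check 170x220
print("case end",P(535,312,.045),P(565,312,.045),"roof front",P(526,277,.068),P(630,279,.068),"rear",P(527,211,.068))
print("fixed jaw top",P(463,268,.075),P(458,319,.075),"pad top",P(353,266,.074),P(349,300,.074),"grip top",P(289,246,.155))
print("wheel", P(293,278,.09),"glue",P(490,155,.11),"roll",P(434,200,.024),"bottle",P(160,250,.2),"disp",P(375,135,.1),P(320,195,.1),"driver",P(385,320,.02),P(387,400,.02))
print("turq",P(292,363,.045),P(317,353,.045),P(348,430,.045))
g=((hsv[...,1]<60)&(im.max(2)>40)&(im.max(2)<150)).astype(np.uint8)
m=np.zeros_like(g); m[165:205,232:290]=g[165:205,232:290]
b,w=quad(d,m*255,.02); print(b.round(1),w.round(4))
w=f("wrist"); cv2.imwrite("pics/w0.png",w["image"]); print(w["fov_y"],w["T_tool_cam"])
x0,y0,x1,y1=165,140,415,215
cv2.imwrite("pics/topz.png",cv2.resize(im[y0:y1,x0:x1],None,fx=3.2,fy=3.2,interpolation=cv2.INTER_CUBIC))
E
```

```text
tray [0.504 0.446 0.04 ] [0.407 0.646 0.04 ] [0.353 0.379 0.04 ]
case end [ 0.477 -0.227  0.045] [ 0.477 -0.287  0.045] roof front [ 0.545 -0.207  0.068] [ 0.54  -0.412  0.068] rear [ 0.678 -0.211  0.068]
fixed jaw top [ 0.562 -0.082  0.075] [ 0.462 -0.071  0.075] pad top [0.567 0.136 0.074] [0.5   0.143 0.074] grip top [0.595 0.251 0.155]
wheel [0.542 0.252 0.09 ] glue [ 0.78  -0.134  0.11 ] roll [ 0.711 -0.028  0.024] bottle [0.581 0.48  0.2  ] disp [0.824 0.091 0.1  ] [0.704 0.199 0.1  ] driver [0.464 0.073 0.02 ] [0.302 0.07  0.02 ]
turq [0.377 0.259 0.045] [0.396 0.209 0.045] [0.244 0.146 0.045]
[[230.9 188.3]
 [232.1 175.9]
 [290.1 181.4]
 [288.9 193.8]] [[ 0.5163  0.1226]
 [ 0.5561  0.1189]
 [ 0.5381 -0.0662]
 [ 0.4984 -0.0622]]
70.45870198151178 [[ 1.32051966e-04 -9.59707621e-01 -2.81000471e-01  7.27588309e-02]
 [ 9.99999978e-01  1.72651950e-04 -1.19727303e-04 -1.03224729e-03]
 [ 1.63418484e-04 -2.81000449e-01  9.59707623e-01 -1.43070448e-01]
 [ 0.00000000e+00  0.00000000e+00  0.00000000e+00  1.00000000e+00]]
```

View pics/topz.png

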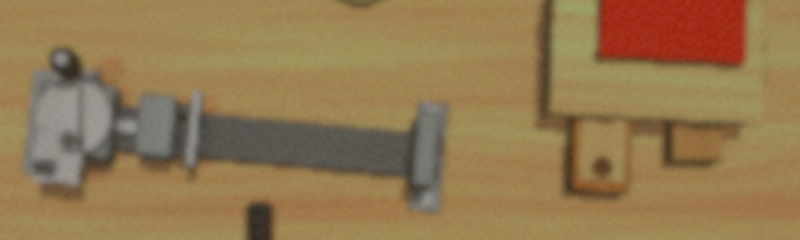

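Request:
move_arm(
  increments=[0,0,-5,0.112,1,0,0,-5,0.112,1,0,0,-5,0.112,1,0,0,-5,0.112,1,19,-35,0,0,1,19,-35,0,0,1,19,-35,0,0,1,19,-35,0,0,1],
)

```text
time: 0.87
tool_pos: [0.3363, -0.4304, 0.251]
tool_rot: [-0.0, 1.0, -0.013, -0.0]
contact_force: [0.1, -0.3, 0.3]
gripper_width: 0.997
grasp_force: 0.0
```

Request:
move_arm(
  increments=[19,-35,0,0,1,19,-35,0,0,1,19,-35,0,0,1,19,-35,0,0,1,17,-35,0,0,1,0,0,0,0,1,0,0,0,0,1],
)

```text
time: 1.45
tool_pos: [0.434, -0.2577, 0.2512]
tool_rot: [0.0, 1.0, -0.011, -0.0]
contact_force: [0.1, -0.9, -0.6]
gripper_width: 0.999
grasp_force: 0.0
```

```bash
python3 - <<'E'
from h import *
s=manip.state(); print(s["tool_pos"],s["tool_rot"],s["contact_force"])
d=f("wrist"); cv2.imwrite("pics/w1.png",cv2.resize(d["image"],(800,600))); np.save("pics/w1.npy",d,allow_pickle=True)
for p in [(.477,-.227,.045),(.477,-.287,.045),(.543,-.31,.068)]: print(proj(d,p)/.64)
E
```

```text
[ 0.43396643 -0.25767488  0.251226  ] [ 1.20080367e-04  9.99944128e-01 -1.05698103e-02 -6.85960309e-05] [ 0.12713787 -0.94652053 -0.63622375]
[359.18052883 207.20230648]
[433.38817342 205.61753435]
[468.72796139 113.29960958]
```

View pics/w1.png

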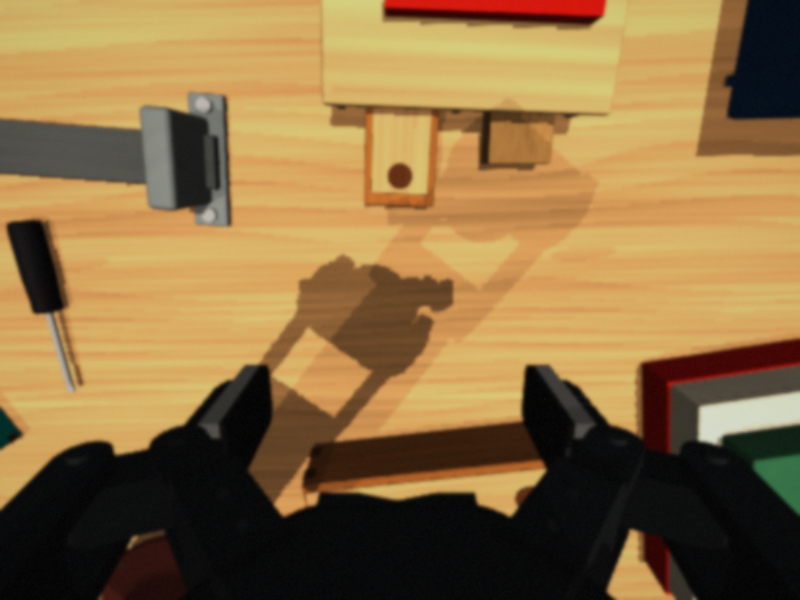

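```bash
python3 - <<'E'
from h import *
d=np.load("pics/w1.npy",allow_pickle=True).item()
P=lambda u,v,z: np.round(onz(d,u*.64,v*.64,z)[:2],4)
print("case",P(365,204,.045),P(434,206,.045),"left edge",P(370,112,.045),"right",P(438,112,.045))
print("roof",P(322,103,.068),P(608,114,.068)); print("cardbox",P(481,165,.036),P(552,165,.036))
print("jaw top",P(142,107,.075),P(150,208,.075),"look",P(312,450,.045),P(530,425,.045))
print("bed edges",P(20,120,.02),P(140,130,.02),P(20,174,.02),P(140,184,.02))
E
```

```text
case [ 0.4794 -0.2318] [ 0.4767 -0.2875] left edge [ 0.5481 -0.2385] right [ 0.547  -0.2903]
roof [ 0.5519 -0.206 ] [ 0.5405 -0.4092]
cardbox [ 0.5077 -0.3261] [ 0.5065 -0.3834]
jaw top [ 0.551 -0.082] [ 0.4822 -0.0749] look [ 0.2487 -0.1712] [ 0.2719 -0.3787]
bed edges [0.5511 0.0501] [ 0.5413 -0.0468] [0.5086 0.0617] [ 0.4983 -0.0386]
```

Request:
move_arm(
  increments=[0,0,0,0.035,1,32,0,0,0,1,32,0,20,0,1,0,0,40,0,1,0,0,40,0,1,0,0,40,0,1,0,0,40,0,1,0,0,35,0,1],
)

```text
time: 2.17
tool_pos: [0.4956, -0.2643, 0.0334]
tool_rot: [-0.0, 1.0, -0.031, -0.001]
contact_force: [-0.3, 0.6, 0.7]
gripper_width: 0.994
grasp_force: 0.0
```

Request:
move_arm(
  increments=[0,0,20,0,1,0,0,8,0,1,0,0,0,0,1,0,0,0,0,0,0,0,0,0,0,0,0,0,0,0,0,0,0,0,0,0,0,0,0,0],
)

```text
time: 2.83
tool_pos: [0.499, -0.2647, 0.0112]
tool_rot: [0.002, 1.0, -0.03, 0.002]
contact_force: [-0.5, -1.8, 7.3]
gripper_width: 0.643
grasp_force: 64.2
```

Request:
move_arm(
  increments=[0,0,-2,0,0,-10,0,0,0,0,-20,0,0,0,0,-20,0,0,0,0,-25,0,0,0,0,-25,0,0,0,0,-25,0,0,0,0,-15,0,0,0,0],
)

```text
time: 3.5
tool_pos: [0.3566, -0.255, 0.0112]
tool_rot: [0.001, 1.0, -0.03, 0.001]
contact_force: [1.7, 0.3, 2.2]
gripper_width: 0.649
grasp_force: 64.1
```

Request:
move_arm(
  increments=[0,0,2,0,0,0,0,0,0,1,0,0,0,0,1,0,0,0,0,1,0,0,0,0,1,0,0,-20,0,1,0,0,-40,0,1,0,0,-40,0,1],
)

```text
time: 4.17
tool_pos: [0.3559, -0.253, 0.107]
tool_rot: [-0.002, 1.0, -0.03, -0.002]
contact_force: [1.9, -0.9, 0.4]
gripper_width: 0.998
grasp_force: 0.0
```

Request:
move_arm(
  increments=[0,0,-40,0,1,0,0,-40,0,1,0,0,-40,0,1,0,0,0,0,1,0,0,0,0,1],
)

```text
time: 4.58
tool_pos: [0.3587, -0.2558, 0.2315]
tool_rot: [0.002, 1.0, -0.03, 0.002]
contact_force: [0.7, -0.1, -0.9]
gripper_width: 1.002
grasp_force: 0.0
```

```bash
python3 - <<'E'
from h import *
s=manip.state(); print(s["tool_pos"],s["tool_rot"],s["contact_force"])
d=f("wrist"); cv2.imwrite("pics/w2.png",cv2.resize(d["image"],(800,600))); np.save("pics/w2.npy",d,allow_pickle=True)
E
```

```text
[ 0.35871662 -0.25580361  0.23149   ] [ 0.00212251  0.99954846 -0.02988961  0.00223113] [ 0.69153018 -0.09240512 -0.86399376]
```

View pics/w2.png

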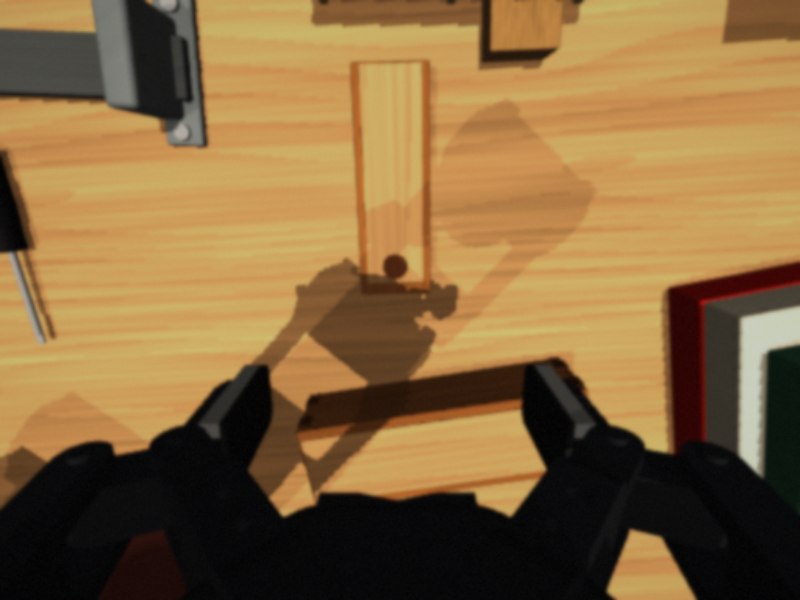

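```bash
python3 - <<'E'
from h import *
d=np.load("pics/w2.npy",allow_pickle=True).item()
P=lambda u,v,z: onz(d,u*.64,v*.64,z)[:2]
c=[P(351,62,.045),P(430,61,.045),P(362,291,.045),P(430,290,.045)]
print(np.round(c,4),"centre",np.mean(c,0)); a=(c[0]+c[1])/2-(c[2]+c[3])/2
print("len",np.linalg.norm(a),"yaw",np.arctan2(a[1],a[0]),"jaw foot right edge..")
print("jaw top inner",P(93,0,.075),P(105,105,.075))
E
```

```text
[[ 0.505  -0.232 ]
 [ 0.5024 -0.2871]
 [ 0.3389 -0.226 ]
 [ 0.3364 -0.2808]] centre [ 0.4206493  -0.25650051]
len 0.16615901879873105 yaw -0.03677363967237245 jaw foot right edge..
jaw top inner [ 0.54143907 -0.07998915] [ 0.48252921 -0.07256494]
```

Request:
move_arm(
  increments=[0,0,0,-0.02,1,31,-1,20,0,1,31,-1,30,0,1,0,0,40,0,1,0,0,40,0,1,0,0,40,0,1,0,0,30,0,1,0,0,15,0,1],
)

```text
time: 5.3
tool_pos: [0.4138, -0.2512, 0.0068]
tool_rot: [-0.004, 1.0, -0.02, -0.005]
contact_force: [-0.3, 0.5, 0.1]
gripper_width: 1.0
grasp_force: 0.0
```

Request:
move_arm(
  increments=[0,0,3,0,1,0,0,0,0,1,0,0,0,0,0,0,0,0,0,0,0,0,0,0,0,0,0,0,0,0,0,0,0,0,0,0,0,-20,0,0],
)

```text
time: 5.97
tool_pos: [0.416, -0.2533, 0.0285]
tool_rot: [-0.002, 1.0, -0.02, -0.003]
contact_force: [-0.9, 0.9, -4.3]
gripper_width: 0.646
grasp_force: 65.7
```

Request:
move_arm(
  increments=[0,0,-35,0,0,0,0,-35,0,0,0,0,-35,-0.1,0,0,0,-35,-0.115,0,0,0,0,-0.115,0,0,0,0,-0.115,0,0,0,0,-0.115,0,0,0,0,-0.115,0],
)

```text
time: 6.63
tool_pos: [0.4177, -0.2546, 0.1706]
tool_rot: [-0.001, 0.949, 0.315, -0.0]
contact_force: [1.0, 0.4, -3.7]
gripper_width: 0.645
grasp_force: 65.8
```

Request:
move_arm(
  increments=[0,0,0,-0.115,0,0,0,0,-0.115,0,0,0,0,-0.115,0,0,0,0,-0.115,0,0,0,0,-0.115,0,0,0,0,-0.115,0,0,0,0,-0.115,0,0,0,0,-0.03,0],
)

```text
time: 7.3
tool_pos: [0.4176, -0.2545, 0.1701]
tool_rot: [-0.001, 0.74, 0.672, -0.0]
contact_force: [0.0, -0.9, -3.7]
gripper_width: 0.644
grasp_force: 65.8
```

Request:
move_arm(
  increments=[36,10,0,0,0,36,10,0,0,0,36,10,0,0,0,36,10,0,0,0,36,10,0,0,0,36,10,0,0,0,36,10,0,0,0,34,12,0,0,0],
)

```text
time: 7.97
tool_pos: [0.528, 0.0233, 0.1702]
tool_rot: [-0.001, 0.742, 0.671, -0.001]
contact_force: [1.6, -0.4, -2.8]
gripper_width: 0.643
grasp_force: 65.8
```

Request:
move_arm(
  increments=[0,0,0,0,0,0,0,0,0,0],
)

```text
time: 8.13
tool_pos: [0.5282, 0.0228, 0.1702]
tool_rot: [-0.001, 0.741, 0.672, -0.001]
contact_force: [-0.5, 0.4, -4.3]
gripper_width: 0.645
grasp_force: 65.9
```

```bash
python3 - <<'E'
from h import *
s=manip.state(); print(s["tool_pos"],s["tool_rot"],s["joint_pos"])
d=f("wrist"); cv2.imwrite("pics/w3.png",cv2.resize(d["image"],(800,600))); np.save("pics/w3.npy",d,allow_pickle=True)
E
```

```text
[0.52819984 0.02283276 0.17020674] [-0.0008189   0.74065152  0.67188829 -0.00087868] [-9.75026381e-02 -1.31832015e-01  1.89578282e+00 -2.05428517e-04
  1.38003559e+00 -1.79129130e-04]
```

View pics/w3.png

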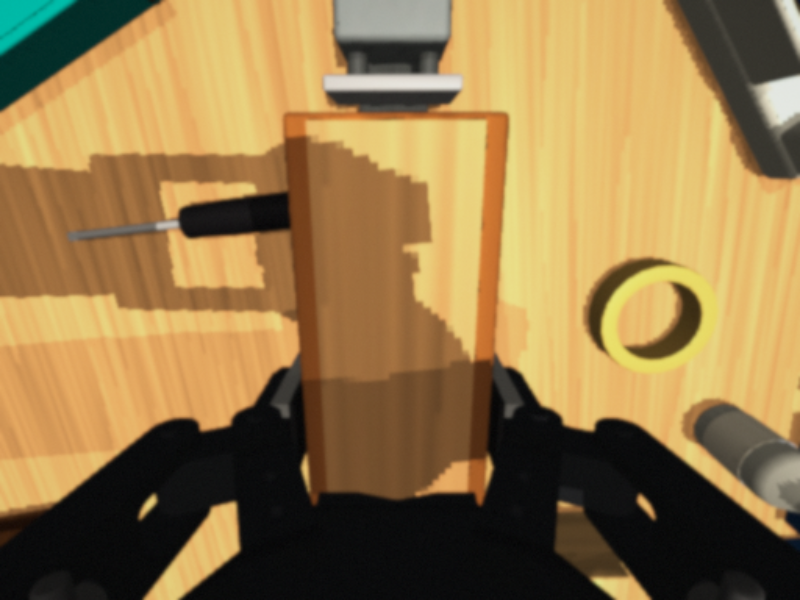

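```bash
python3 - <<'E'
from h import *
d=np.load("pics/w3.npy",allow_pickle=True).item(); P=lambda u,v,z: onz(d,u*.64,v*.64,z)[:2]
yaw=2*np.arctan2(.67189,.74065); x=np.array([np.cos(yaw),np.sin(yaw)]); y=np.array([x[1],-x[0]]); t=np.array([.5282,.02283])
print("yaw",yaw, "clampyaw", yaw-np.pi/2)
T=lambda p:(np.round(p,4),"tool",np.round([(p-t)@x,(p-t)@y],4))
for n,u,v,z in [("padL",326,92,.074),("padR",461,92,.074),("caseL",285,115,.2065),("caseR",508,115,.2065),("padtopfarL",326,76,.074)]: print(n,*T(P(u,v,z)))
E
```

```text
yaw 1.4735165804436217 clampyaw -0.0972797463512749
padL [0.5033 0.1368] tool [ 0.111  -0.0359]
padR [0.5725 0.1301] tool [0.111  0.0337]
caseL [0.5113 0.11  ] tool [ 0.0851 -0.0253]
caseR [0.563  0.1049] tool [0.0851 0.0267]
padtopfarL [0.5044 0.1442] tool [ 0.1185 -0.0355]
```

Request:
move_arm(
  increments=[4,-1,20,0,0,0,0,35,0,0,0,0,35,0,0,0,0,25,0,0,0,0,13,0,0,0,0,8,0,0,0,0,3,0,0,0,0,0,0,0],
)

```text
time: 8.85
tool_pos: [0.5294, 0.0242, 0.0338]
tool_rot: [0.001, 0.742, 0.67, 0.001]
contact_force: [0.6, -0.9, -4.2]
gripper_width: 0.645
grasp_force: 66.1
```

Request:
move_arm(
  increments=[0,0,1,0,0,0,0,0,0,0],
)

```text
time: 9.02
tool_pos: [0.5298, 0.0244, 0.0334]
tool_rot: [0.001, 0.742, 0.67, 0.001]
contact_force: [-1.0, -1.7, 2.7]
gripper_width: 0.647
grasp_force: 66.7
```

Request:
move_arm(
  increments=[0,0,-3,0,0,3,-3,0,0,0,0,0,0,0,0,0,0,3,0,0,0,0,0,0,0,0,0,1,0,0,0,0,0,0,0],
)

```text
time: 9.6
tool_pos: [0.5261, 0.0287, 0.0333]
tool_rot: [-0.0, 0.742, 0.671, -0.0]
contact_force: [-9.9, 1.2, 16.9]
gripper_width: 0.644
grasp_force: 68.6
```

Request:
move_arm(
  increments=[0,0,-1,0,1,0,0,0,0,1,0,0,0,0,1,0,0,0,0,1,0,0,-10,0,1,0,0,-30,0,1,0,0,-40,0,1,0,0,-40,0,1],
)

```text
time: 10.27
tool_pos: [0.5244, 0.0285, 0.1519]
tool_rot: [-0.001, 0.742, 0.67, -0.001]
contact_force: [1.9, 0.2, 0.9]
gripper_width: 1.0
grasp_force: 0.0
```

Request:
move_arm(
  increments=[0,0,-40,0,1,0,0,-40,0,1,35,0,0,0,1,35,0,0,0,1,30,0,0,0,1,0,0,0,0,1,0,0,0,0,1],
)

```text
time: 10.85
tool_pos: [0.5355, 0.1291, 0.2318]
tool_rot: [0.0, 0.741, 0.672, -0.0]
contact_force: [-0.2, -0.4, -0.7]
gripper_width: 1.005
grasp_force: 0.0
```

```bash
python3 - <<'E'
from h import *
s=manip.state(); print(s["tool_pos"],s["tool_rot"],s["contact_force"])
d=f("wrist"); cv2.imwrite("pics/w4.png",cv2.resize(d["image"],(800,600))); np.save("pics/w4.npy",d,allow_pickle=True)
E
```

```text
[0.5355063  0.12910555 0.23181629] [ 1.70448858e-04  7.40995883e-01  6.71509547e-01 -1.31279181e-05] [-0.16818853 -0.35608232 -0.67627477]
```

View pics/w4.png

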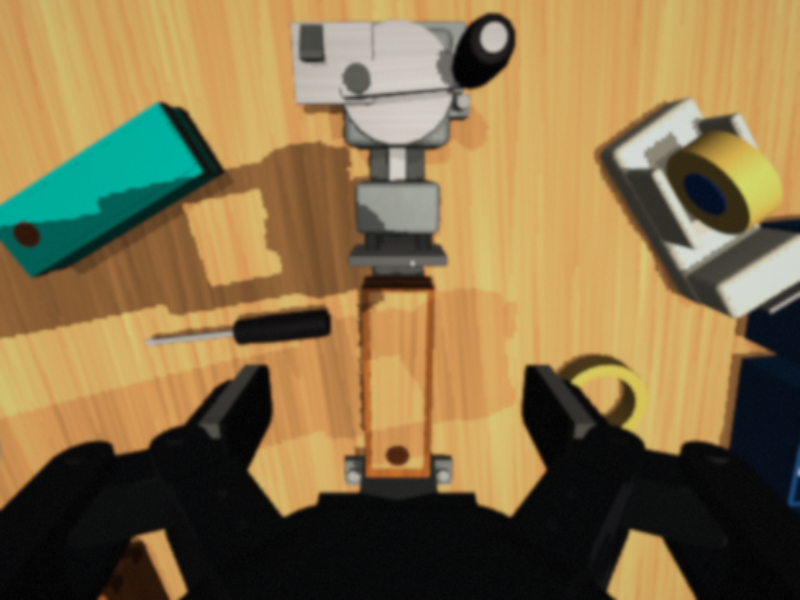

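```bash
python3 - <<'E'
from h import *
d=np.load("pics/w4.npy",allow_pickle=True).item(); P=lambda u,v,z: onz(d,u*.64,v*.64,z)[:2]
yaw=1.4735; x=np.array([np.cos(yaw),np.sin(yaw)]); y=np.array([x[1],-x[0]]); t=np.array([.5355,.1291])
T=lambda p:(np.round(p,4),"tool",np.round([(p-t)@x,(p-t)@y],4))
for n,u,v,z in [("padL",349,264,.074),("padR",446,264,.074),("caseFL",361,289,.065),("caseFR",434,289,.065),("caseNL",366,477,.065),("caseNR",432,477,.065),("jawtopL",362,485,.075),("jawtopR",436,485,.075),("griptop",494,36,.155),("gripbot",468,75,.095),("wheelbolt?",357,78,.09)]: print(n,*T(P(u,v,z)))
E
```

```text
padL [0.5028 0.1393] tool [ 0.007  -0.0335]
padR [0.5726 0.1324] tool [0.0069 0.0366]
caseFL [0.5081 0.1173] tool [-0.0144 -0.0261]
caseFR [0.5632 0.1119] tool [-0.0144  0.0292]
caseNL [ 0.4918 -0.0519] tool [-0.1844 -0.0259]
caseNR [ 0.549  -0.0576] tool [-0.1845  0.0316]
jawtopL [ 0.4892 -0.0515] tool [-0.1842 -0.0286]
jawtopR [ 0.5516 -0.0576] tool [-0.1843  0.0342]
griptop [0.5935 0.2554] tool [0.1314 0.0455]
gripbot [0.5912 0.251 ] tool [0.1267 0.0436]
wheelbolt? [0.5247 0.2568] tool [ 0.1261 -0.0231]
```

Request:
move_arm(
  increments=[0,0,0,0.121,1,0,0,0,0.121,1,0,0,0,0.121,1,0,0,0,0.121,1,0,0,0,0.121,1,0,0,0,0.121,1,0,0,0,0.121,1,0,0,0,0.121,1],
)

```text
time: 11.57
tool_pos: [0.5356, 0.1265, 0.2314]
tool_rot: [0.0, 0.97, 0.244, -0.0]
contact_force: [-0.4, 0.4, 0.5]
gripper_width: 1.001
grasp_force: 0.0
```

Request:
move_arm(
  increments=[0,0,0,0.121,1,0,0,0,0.121,1,0,0,0,0.121,1,0,0,0,0.121,1,0,0,0,0.119,1,11,-32,0,0,1,11,-32,0,0,1,11,-33,0,0,1],
)

```text
time: 12.23
tool_pos: [0.579, 0.2203, 0.2316]
tool_rot: [0.0, 0.999, -0.052, 0.0]
contact_force: [0.8, 0.1, -0.1]
gripper_width: 1.002
grasp_force: 0.0
```

Request:
move_arm(
  increments=[12,-32,0,0,1,0,0,0,0,1,0,0,0,0,1],
)

```text
time: 12.48
tool_pos: [0.5938, 0.2516, 0.2307]
tool_rot: [0.0, 0.999, -0.05, -0.001]
contact_force: [-0.8, -1.2, -0.5]
gripper_width: 0.999
grasp_force: 0.0
```

```bash
cat > st.py <<'E'
from h import *
s=manip.state(); q=s["tool_rot"]; yaw=2*np.arctan2(q[2],q[1])
ex=np.array([.9953,-.0971]); ey=np.array([.0971,.9953]); ax=np.array([.5493,.2554])
r=s["tool_pos"][:2]-ax
print("t",s["time"],"pos",s["tool_pos"].round(4),"yaw",round(yaw,4),"rel axis (clamp x,y) mm",(1000*np.array([r@ex,r@ey])).round(1),"F",s["contact_force"].round(1),"w",s["gripper_width"].round(3),s["grasp_force"].round(1),"q",s["joint_pos"].round(2))
E
python3 - <<'E'
import runpy; runpy.run_path("st.py")
from h import *
d=f("wrist"); cv2.imwrite("pics/w5.png",cv2.resize(d["image"],(800,600))); np.save("pics/w5.npy",d,allow_pickle=True)
E
```

```text
Traceback (most recent call last):
  File "st.py", line 5, in <module>
    print("t",s["time"],"pos",s["tool_pos"].round(4),"yaw",round(yaw,4),"rel axis (clamp x,y) mm",(1000*np.array([r@ex,r@ey])).round(1),"F",s["contact_force"].round(1),"w",s["gripper_width"].round(3),s["grasp_force"].round(1),"q",s["joint_pos"].round(2))
                                                                                                                                                                            ^^^^^^^^^^^^^^^^^^^^^^^^
AttributeError: 'float' object has no attribute 'round'
```

```bash
sed -i 's/s\["gripper_width"\].round(3),s\["grasp_force"\].round(1)/round(float(s["gripper_width"]),3),round(float(s["grasp_force"]),1)/' st.py
python3 - <<'E'
import runpy; runpy.run_path("st.py")
from h import *
d=f("wrist"); cv2.imwrite("pics/w5.png",cv2.resize(d["image"],(800,600))); np.save("pics/w5.npy",d,allow_pickle=True)
for p in [(.593,.2536,.155),(.593,.2536,.095),(.5493,.2554,.09)]: print(proj(d,p)/.64)
E
```

```text
t 12.4833 pos [0.5938 0.2516 0.2307] yaw -0.1007 rel axis (clamp x,y) mm [44.7  0.5] F [-0.8 -1.2 -0.5] w 0.999 0.0 q [ 0.29  0.1   1.56 -0.    1.48  1.96]
[395.56322521 309.00027929]
[395.66606355 280.87835853]
[399.31692219 337.9179676 ]
```

View pics/w5.png

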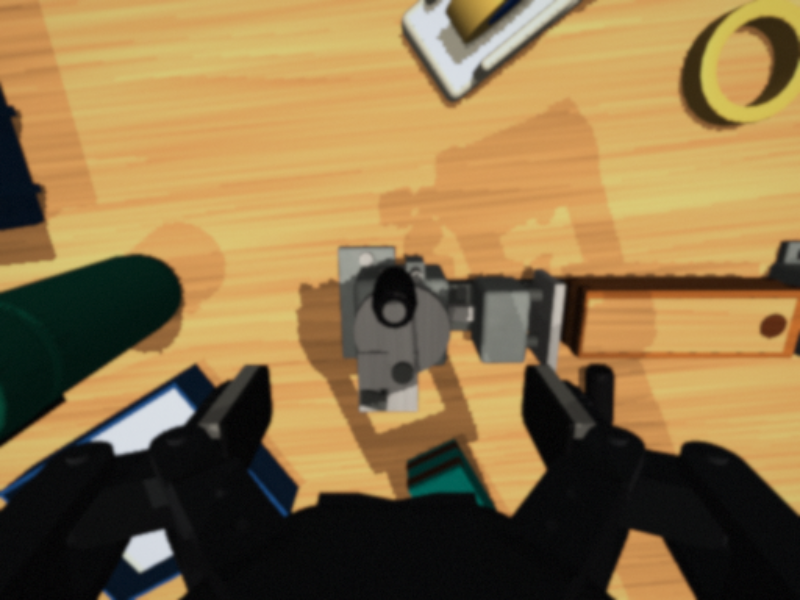

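Request:
move_arm(
  increments=[-2,-2,30,0,1,0,0,35,0,1,0,0,35,0,1,0,0,20,0,1,0,0,5,0,1,0,0,0,0,1,0,0,0,0,0,0,0,0,0,0],
)

```text
time: 13.2
tool_pos: [0.5934, 0.2538, 0.1094]
tool_rot: [-0.001, 0.999, -0.051, 0.002]
contact_force: [0.6, 0.3, 1.1]
gripper_width: 0.744
grasp_force: 0.0
```

Request:
move_arm(
  increments=[0,0,0,0,0,0,0,0,0,0,0,0,0,0,0,0,0,0,0,0,0,0,0,0,0],
)

```text
time: 13.62
tool_pos: [0.5925, 0.2542, 0.108]
tool_rot: [-0.0, 0.999, -0.05, 0.001]
contact_force: [-0.7, -0.3, 6.5]
gripper_width: 0.296
grasp_force: 58.9
```

```bash
python3 st.py
```

```text
t 13.6167 pos [0.5925 0.2542 0.108 ] yaw -0.101 rel axis (clamp x,y) mm [43.1  3.1] F [-0.7 -0.3  6.5] w 0.296 58.9 q [ 0.29  0.2   1.67 -0.    1.27  1.96]
```

```bash
python3 - <<'E'
import numpy as np
th=np.linspace(.046,3.14,17); p=np.c_[-24+68*np.cos(th),-68*np.sin(th)]
d=np.diff(np.round(p-p[0]),axis=0); print(d.tolist())
E
```

```text
[[-2.0, -13.0], [-4.0, -12.0], [-7.0, -12.0], [-9.0, -10.0], [-10.0, -8.0], [-12.0, -5.0], [-12.0, -4.0], [-13.0, -1.0], [-13.0, 2.0], [-13.0, 4.0], [-11.0, 6.0], [-11.0, 9.0], [-8.0, 10.0], [-6.0, 11.0], [-4.0, 13.0], [-1.0, 13.0]]
```

Request:
move_arm(
  increments=[-2,-13,-2,0,0,-4,-12,0,0,0,-7,-12,0,0,0,-9,-10,0,0,0,-10,-8,0,0,0,-12,-5,0,0,0,-12,-4,0,0,0,-13,-1,0,0,0],
)

```text
time: 14.28
tool_pos: [0.5284, 0.3251, 0.108]
tool_rot: [0.002, 0.999, -0.05, -0.0]
contact_force: [-0.3, -9.2, 3.4]
gripper_width: 0.297
grasp_force: 60.3
```

```bash
python3 st.py
```

```text
t 14.2833 pos [0.5284 0.3251 0.108 ] yaw -0.0997 rel axis (clamp x,y) mm [-27.5  67.3] F [-0.3 -9.2  3.4] w 0.297 60.3 q [ 0.43  0.15  1.72 -0.    1.27  2.11]
```

Request:
move_arm(
  increments=[-13,3,0,0,0,-13,4,0,0,0,-11,6,0,0,0,-11,9,0,0,0,-8,10,0,0,0,-6,11,0,0,0,-3,13,0,0,0,-1,13,0,0,0],
)

```text
time: 14.95
tool_pos: [0.4569, 0.2643, 0.1081]
tool_rot: [-0.001, 0.999, -0.05, 0.001]
contact_force: [5.2, 1.7, -4.5]
gripper_width: 0.293
grasp_force: 59.8
```

```bash
python3 st.py
```

```text
t 14.95 pos [0.4569 0.2643 0.1081] yaw -0.0999 rel axis (clamp x,y) mm [-92.8  -0.1] F [ 5.2  1.7 -4.5] w 0.293 59.8 q [ 0.38 -0.07  1.95  0.    1.26  2.05]
```

Request:
move_arm(
  increments=[0,3,0,0,0,0,2,0,0,0,0,0,0,0,0,0,0,0,0,0],
)

```text
time: 15.28
tool_pos: [0.4566, 0.2608, 0.1082]
tool_rot: [-0.002, 0.999, -0.051, 0.001]
contact_force: [3.5, 6.9, -4.7]
gripper_width: 0.297
grasp_force: 60.0
```

```bash
python3 st.py;python3 - <<'E'
import numpy as np
th=np.pi-np.linspace(0,4.4,30); p=np.c_[92*np.cos(th),-92*np.sin(th)]
d=np.diff(np.round(p-p[0]),axis=0).astype(int); print(d.tolist(), p[-1])
E
```

```text
t 15.2833 pos [0.4566 0.2608 0.1082] yaw -0.1012 rel axis (clamp x,y) mm [-92.8  -3.6] F [ 3.5  6.9 -4.7] w 0.297 60.0 q [ 0.38 -0.08  1.95  0.    1.26  2.05]
[[1, -14], [3, -13], [5, -13], [7, -12], [9, -11], [11, -10], [11, -7], [13, -6], [13, -4], [14, -2], [14, 0], [14, 3], [13, 4], [12, 7], [12, 8], [10, 10], [8, 11], [6, 12], [5, 13], [2, 14], [1, 14], [-2, 14], [-4, 13], [-5, 13], [-8, 12], [-9, 10], [-11, 9], [-12, 7], [-13, 6]] [28.27462404 87.5473908 ]
```

Request:
move_arm(
  increments=[0,3,0,0,0,0,2,0,0,0,0,0,0,0,0,0,0,0,0,0],
)

```text
time: 15.62
tool_pos: [0.4566, 0.2601, 0.1083]
tool_rot: [-0.007, 0.999, -0.051, 0.002]
contact_force: [6.8, 23.0, -10.6]
gripper_width: 0.298
grasp_force: 60.1
```

```bash
python3 st.py
```

```text
t 15.6167 pos [0.4566 0.2601 0.1083] yaw -0.1011 rel axis (clamp x,y) mm [-92.8  -4.3] F [  6.8  23.  -10.6] w 0.298 60.1 q [ 0.37 -0.08  1.96  0.01  1.26  2.04]
```

Request:
move_arm(
  increments=[0,-5,0,0,0,1,-14,0,0,0,3,-13,0,0,0,5,-13,0,0,0],
)

```text
time: 15.95
tool_pos: [0.4687, 0.2986, 0.1081]
tool_rot: [0.001, 0.999, -0.05, -0.001]
contact_force: [0.0, -3.0, 0.3]
gripper_width: 0.295
grasp_force: 61.4
```

```bash
python3 st.py
```

```text
t 15.95 pos [0.4687 0.2986 0.1081] yaw -0.1008 rel axis (clamp x,y) mm [-84.4  35.2] F [ 0.  -3.   0.3] w 0.295 61.4 q [ 0.43 -0.    1.88  0.    1.26  2.1 ]
```

Request:
move_arm(
  increments=[7,-12,0,0,0,9,-11,0,0,0,11,-10,0,0,0,11,-7,0,0,0,13,-6,0,0,0,13,-4,0,0,0,14,-2,0,0,0,14,0,0,0,0],
)

```text
time: 16.62
tool_pos: [0.5657, 0.3427, 0.1081]
tool_rot: [-0.001, 0.999, -0.05, -0.001]
contact_force: [-2.7, 0.9, 1.5]
gripper_width: 0.298
grasp_force: 61.5
```

```bash
python3 st.py
```

```text
t 16.6167 pos [0.5657 0.3427 0.1081] yaw -0.0999 rel axis (clamp x,y) mm [ 7.9 88.5] F [-2.7  0.9  1.5] w 0.298 61.5 q [0.43 0.24 1.62 0.   1.28 2.1 ]
```

Request:
move_arm(
  increments=[14,3,0,0,0,13,4,0,0,0,12,7,0,0,0,12,8,0,0,0,10,10,0,0,0,8,11,0,0,0,6,12,0,0,0,5,13,0,0,0],
)

```text
time: 17.28
tool_pos: [0.6396, 0.2638, 0.1081]
tool_rot: [-0.0, 0.999, -0.051, 0.0]
contact_force: [-1.0, 3.2, -1.5]
gripper_width: 0.298
grasp_force: 61.3
```

```bash
python3 st.py
```

```text
t 17.2833 pos [0.6396 0.2638 0.1081] yaw -0.1011 rel axis (clamp x,y) mm [89.  17.1] F [-1.   3.2 -1.5] w 0.298 61.3 q [0.28 0.3  1.54 0.   1.3  1.96]
```

Request:
move_arm(
  increments=[2,14,0,0,0,1,14,0,0,0,-2,14,0,0,0,-4,13,0,0,0,-5,13,0,0,0,-8,12,0,0,0,-9,10,0,0,0,-11,9,0,0,0],
)

```text
time: 17.95
tool_pos: [0.5909, 0.1705, 0.108]
tool_rot: [-0.002, 0.999, -0.051, -0.001]
contact_force: [-2.8, 13.7, -0.1]
gripper_width: 0.294
grasp_force: 61.3
```

```bash
python3 st.py
```

```text
t 17.95 pos [0.5909 0.1705 0.108 ] yaw -0.1015 rel axis (clamp x,y) mm [ 49.6 -80.5] F [-2.8 13.7 -0.1] w 0.294 61.3 q [0.16 0.13 1.74 0.01 1.27 1.83]
```

Request:
move_arm(
  increments=[-12,4,0,0,0,-12,4,0,0,0,-3,1,0,0,0,0,0,0,0,0],
)

```text
time: 18.28
tool_pos: [0.5643, 0.1619, 0.1082]
tool_rot: [0.001, 0.999, -0.051, -0.0]
contact_force: [0.4, -0.9, -2.2]
gripper_width: 0.298
grasp_force: 61.1
```

```bash
python3 st.py
```

```text
t 18.2833 pos [0.5643 0.1619 0.1082] yaw -0.1015 rel axis (clamp x,y) mm [ 24.  -91.6] F [ 0.4 -0.9 -2.2] w 0.298 61.1 q [ 0.15  0.07  1.81 -0.    1.26  1.83]
```

Request:
move_arm(
  increments=[-3,1,0,0,0,-2,0,0,0,0,0,0,0,0,0],
)

```text
time: 18.53
tool_pos: [0.5612, 0.1615, 0.1082]
tool_rot: [0.001, 0.999, -0.051, 0.001]
contact_force: [4.2, -2.3, -4.2]
gripper_width: 0.303
grasp_force: 60.8
```

```bash
python3 st.py
```

```text
t 18.5333 pos [0.5612 0.1615 0.1082] yaw -0.1013 rel axis (clamp x,y) mm [ 20.9 -92.3] F [ 4.2 -2.3 -4.2] w 0.303 60.8 q [ 0.15  0.06  1.82 -0.    1.26  1.83]
```

Request:
move_arm(
  increments=[-4,1,0,0,0,-2,0,0,0,0,0,0,0,0,0],
)

```text
time: 18.78
tool_pos: [0.5585, 0.1613, 0.1083]
tool_rot: [0.0, 0.999, -0.051, 0.006]
contact_force: [17.8, -1.2, -13.4]
gripper_width: 0.295
grasp_force: 59.9
```

```bash
python3 st.py
```

```text
t 18.7833 pos [0.5585 0.1613 0.1083] yaw -0.1016 rel axis (clamp x,y) mm [ 18.3 -92.8] F [ 17.8  -1.2 -13.4] w 0.295 59.9 q [ 0.15  0.05  1.83 -0.    1.25  1.83]
```

Request:
move_arm(
  increments=[4,-1,0,0,0,2,0,0,0,0,0,0,0,0,1,0,0,0,0,1,0,0,0,0,1,0,0,0,0,1,0,0,-15,0,1,0,0,-30,0,1],
)

```text
time: 19.45
tool_pos: [0.5569, 0.1622, 0.1492]
tool_rot: [0.001, 0.999, -0.05, -0.005]
contact_force: [1.5, -0.5, -0.4]
gripper_width: 0.999
grasp_force: 0.0
```

Request:
move_arm(
  increments=[0,0,-40,0,1,0,0,-40,0,1,-30,0,-25,0,1,-40,0,0,0,1,-30,0,0,0,1,0,0,0,0,1,0,0,0,0,1],
)

```text
time: 20.03
tool_pos: [0.4597, 0.173, 0.2588]
tool_rot: [-0.0, 0.999, -0.05, 0.001]
contact_force: [0.8, 0.1, 0.2]
gripper_width: 1.001
grasp_force: 0.0
```

```bash
python3 - <<'E'
import runpy; runpy.run_path("st.py")
from h import *
d=f("wrist"); cv2.imwrite("pics/w6.png",cv2.resize(d["image"],(800,600))); np.save("pics/w6.npy",d,allow_pickle=True)
E
```

```text
t 20.0333 pos [0.4597 0.173  0.2588] yaw -0.0999 rel axis (clamp x,y) mm [-81.2 -90.7] F [0.8 0.1 0.2] w 1.001 0.0 q [ 0.21 -0.29  1.88 -0.    1.55  1.88]
```

View pics/w6.png

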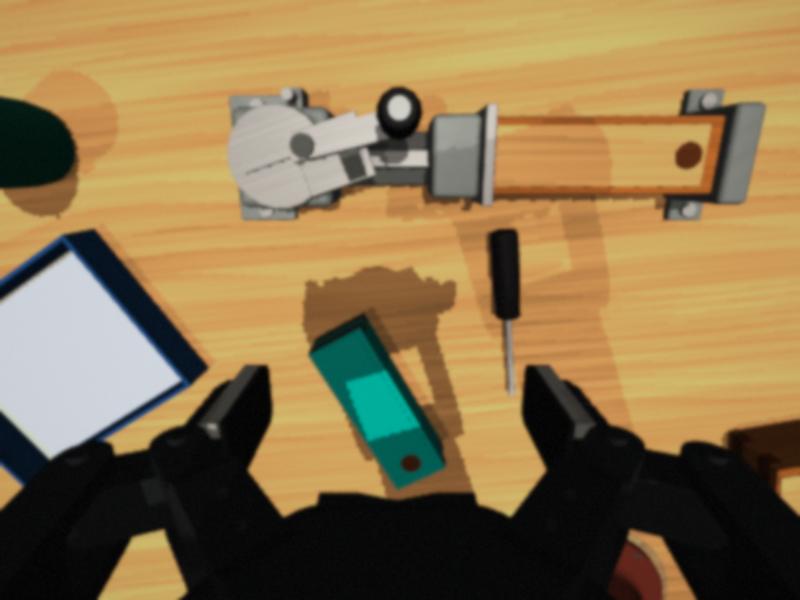

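```bash
python3 - <<'E'
from h import *
d=np.load("pics/w6.npy",allow_pickle=True).item(); ex=np.array([.9953,-.0971]); ey=np.array([.0971,.9953]); ax=np.array([.5493,.2554])-.0008*ex-.004*ey
for n,u,v,z in [("grip",399,107,.155),("pivot",302,145,.092),("wheel c",278,157,.09),("padL",486,204,.074),("padR",494,105,.074),("jaw",726,106,.075),("jaw",716,200,.075)]:
    p=onz(d,u*.64,v*.64,z)[:2]-ax; c=1000*np.array([p@ex,p@ey]); print(n,c.round(1),np.hypot(*c).round(1),"ang cw from -x",(np.pi-np.arctan2(c[1],c[0])).round(3))
E
```

```text
grip [ 23.7 -86.7] 89.9 ang cw from -x 4.446
pivot [  7.9 -20.1] 21.6 ang cw from -x 4.34
wheel c [ 0.1 -2.4] 2.4 ang cw from -x 4.681
padL [ -33.8 -153. ] 156.7 ang cw from -x 4.93
padR [  35.4 -154.8] 158.8 ang cw from -x 4.488
jaw [  34.2 -319.4] 321.2 ang cw from -x 4.606
jaw [ -31.2 -325.8] 327.3 ang cw from -x 4.808
```

```bash
python3 -c "
from plant import manip
print(manip.job_done())"
```

```text
the job is handed in; nothing more can be done
None
```

I drew the case out, laid it centred on the clamp bed, latched the crank out and wound it to its end stop. The last picture shows the case pressed between the two jaws. I handed the job in after about 20 s of robot time with the arm clear; I noticed no bystander disturbed, and no verdict came back.

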